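Brush out the housing bore

TASK

Take the bore brush from its forked holder and scrub out the housing whose bore it fits, with three full strokes: each right down to the bottom of the bore and back up until the tip is near the mouth. Then hang the brush back in the holder, upright, its collar resting on the fork and its stem at the middle of the fork where it hung before. Keep the brush upright, leave both housings standing where they are, and leave the tray, ring and caliper alone.

Things in the scene. Friction and masses are not known exactly. Their poses are not given: they have to be found in the camera images.
- brush: Bore brush hanging upright, 235 mm long, tip 15 mm above the table. From the tip up: stiff bristle head 32 mm dia., 0-75 mm (nose chamfered over 10 mm); stem 7 mm dia., 75-140; black collar 40 mm dia., 140-145; round wooden handle 22 mm dia., 145-235 (grip from above). Origin: the lower tip; z along the brush to the handle.
- brush_tip (a point): The brush's lower end, on its axis.
- brush_collar (a point): Centre of the underside of the brush's collar, 140 mm above the tip on the axis.
- holder: Fixed holder: foot 110x90x12 mm, post, and a flat fork 52 mm wide, 8 mm thick, top 155 mm above the table. Slot 18 mm wide along holder x, open towards -x; its open end 25 mm in front of the seat, closed end 10 mm behind it, post 46 mm behind it. The stem slides along the slot, collar above; the head cannot pass through. Origin: on the table below the seat; x from slot mouth to post, z up.
- holder_seat (a point): The point in the fork's slot where the brush hangs, level with the top of the fork; brush_collar lies here when the brush is hung.
- housing_wide: Loose aluminium housing standing upright, about 0.5 kg: flange 84 mm dia., 8 mm thick at the foot, tube 60 mm outside dia., 100 mm high in all, blind bore 40 mm dia. open at the top (the brush fits in, 4 mm free all round); bore floor 8 mm above the underside. Origin: centre of the underside; z up along the bore. The two housings differ only in bore.
- housing_narrow: Loose aluminium housing standing upright, about 0.5 kg: flange 84 mm dia., 8 mm thick at the foot, tube 60 mm outside dia., 100 mm high in all, blind bore 24 mm dia. open at the top (too narrow for the brush); bore floor 8 mm above the underside. Origin: centre of the underside; z up along the bore. The two housings differ only in bore.
- parts_tray: Bystander: shallow black plastic tray of small grey bushes, 100 x 180 x 25 mm. Origin: centre of the underside.
- setting_ring: Bystander: steel setting ring lying flat, 60 mm outside, 36 mm inside, 16 mm high. Origin: centre of the underside.
- caliper: Bystander: caliper lying flat, 150 mm long along its y axis, 13 mm high, jaws to its +x. Origin: centre of the beam's underside.

How it is judged:
By the outcome, as a careful person would: the job done as asked, in the order asked, and still so for the second after the job is handed in, with the robot touching nothing.
It also fails if it takes over 64 s, if anything falls off the work surface, if the arm or the gripper's body presses on something with over 40 N, if the wrist force passes 120 N, or if a joint passes its speed limit or range.

ROBOT

A 7-joint arm with a two-finger parallel gripper is mounted at the origin on the work surface. World frame = base frame: x ahead of the robot, y to its left, z up, the work surface at z = 0. Lengths are in m, angles in rad, forces in N, time in s.
With the tool pointing down it reaches from about 0.425 to 0.925 m from the base axis. Payload 6.8 kg.
Tool frame: the origin (TCP) lies at the very end of the fingers, on their centre line; the grasp point (between the pads) lies r.grip_depth behind it (r.grip_depth is the distance from the TCP to the grasp point, in m); z points along the fingers, x is the direction in which the jaws open and shut, and the axes are right-handed (so a half turn about z gives the same grasp; the last joint's range is limited). The gripper opens to 85 mm and grips with 20 to 120 N. Pads are 22 mm wide; open, the fingers measure 114 mm over their backs; the gripper's body (76 mm by 85 mm) begins 54 mm behind the grasp point. The pads swing forward as they close: fully open they stand 13 mm farther back than shut.
Start: joints at [-1.417, 0.477, 0.022, 1.555, -0.011, 1.109, -0.083], TCP at [0.175, 0.652, 0.206] pointing down, gripper open.
Joint ranges: [-2.96, 2.96], [-0.34, 2.1], [-1.41, 1.46], [0.24, 2.44], [-1.37, 4.51], [0.17, 1.92], [-2.96, 2.96]. Speed limits (rad/s): [2.39, 2.39, 3.14, 3.14, 3.14, 3.14, 3.14].

INTERFACE

Orientations are given as a rotation vector (axis times angle).
In Python, from bench import readout, grab_frame, workorder, r gives the robot as it stands.
- The arm moves only by the shell command python3 -m handwheel 'ROWS' [FORCE]. ROWS is text: rows parted by semicolons, each of 7 numbers parted by spaces: the shift along the tool's x, y, z in mm, then the turn, a rotation vector about the tool's x, y, z in degrees, then the finger opening in mm, from 0 to 85.4. A call has 1 to 12 rows; each row is the pose to reach, as a shift and turn from the pose commanded when the call began, along the tool's axes at that moment; what a row does not reach only later rows make up. A row lasts 1/8 s, in which the tool goes at most 62.5 mm and 10.7 degrees, less where a joint would pass 70% of its speed; a pose out of reach is approached as far as the arm can. A call with a gripper value outside its range is refused whole. The fingers move at their own pace and stop on an object; FORCE is the grip in N (left out, the last holds). Time passes only in rows, so rows that repeat a pose let the fingers close. It gives the time, the measured TCP pose, the force and the opening at its end, in the units of the state.
- readout.get_obs(): the state, without advancing time (a new reading comes with each control period).
- grab_frame(name): name is "side" or "top"; returns a dict with "pixels" (420x560x3 uint8, red, green, blue), "fx", "fy", "cx", "cy" (pixels), "D" ([k1, k2, p1, p2, k3] as OpenCV has them; the pictures are not rectified), "rvec" (rotation vector, rad) and "tvec" (3), from world to camera coordinates, as OpenCV has them. Camera axes: x right, y down, z forward; pixel columns grow to the right and rows downward; lengths in m; the calibration is good to about 2 mm. A picture is of the moment at which its call begins. There is no depth.
- workorder.hand_in(): hands the job in, once; it reports no verdict.
The state is a dict: "clock": time; "joints": joint angles; "qvel": joint speeds; "tau": joint torques, N m; "tcp_pos": TCP position; "orientation": TCP orientation; "contact_force": force on the tool from outside, world axes, zero at the start; "moment": the same for the moment, N m; "grip_width": finger opening in m.
Only numpy, scipy, OpenCV 4.12 (cv2) and the standard library are available. Lean on these libraries where they do the work, as an engineer would, in place of code of your own. Each camera call takes 0.05 s, during which the arm holds its last target.

## Working session

There is one attempt and no reset: what is moved stays moved. The work goes in short steps, Python scripts to look and compute and a shell command to move; the robot and the scene stay as the last step left them, time stands still between calls to the robot, and variables do not carry over. Pictures are saved under pics/ and viewed, and the job is handed in when it is done.

```bash
ls; mkdir -p pics
python3 - <<'E'
from bench import readout, grab_frame, r
import cv2, numpy as np
o=readout.get_obs()
for k in o: print(k,np.round(o[k],4))
print(r.grip_depth)
for n in("side","top"):
    f=grab_frame(n); cv2.imwrite(f"pics/{n}0.png",cv2.cvtColor(f["pixels"],cv2.COLOR_RGB2BGR))
    print(n,{k:f[k] for k in f if k!="pixels"})
E
```

```text
pics
clock 0.0
joints [-1.4171  0.4778  0.0223  1.5564 -0.0115  1.1093 -0.0831]
qvel [ 0.0007  0.0019 -0.0017 -0.0006 -0.0003  0.0002  0.0015]
tau [ 8.00000e-04 -5.96457e+01  1.60860e+00 -2.81193e+01  1.26000e-02
  9.50000e-03 -0.00000e+00]
tcp_pos [0.1745 0.6514 0.2045]
orientation [ 2.4914e+00  1.9118e+00 -2.2000e-03]
contact_force [-0.049  -0.1751 -0.4453]
moment [-0.0195  0.004  -0.0197]
grip_width 0.0856
0.0187
side {'fx': 457.4800282833036, 'fy': 457.4800282833036, 'cx': 287.16795309859083, 'cy': 205.5695389547504, 'D': array([-0.08840628,  0.        ,  0.        ,  0.        ,  0.        ]), 'rvec': array([ 0.3374941 , -2.69393347,  1.39839989]), 'tvec': array([0.63918611, 0.18719009, 1.0231874 ])}
top {'fx': 429.85377630208393, 'fy': 429.85377630208393, 'cx': 269.8522826478256, 'cy': 201.08741259674454, 'D': array([-0.10674721,  0.        ,  0.        ,  0.        ,  0.        ]), 'rvec': array([ 2.22493448, -1.96302336,  0.22121737]), 'tvec': array([-0.06675229,  0.6721144 ,  0.84637592])}
```

View pics/side0.png

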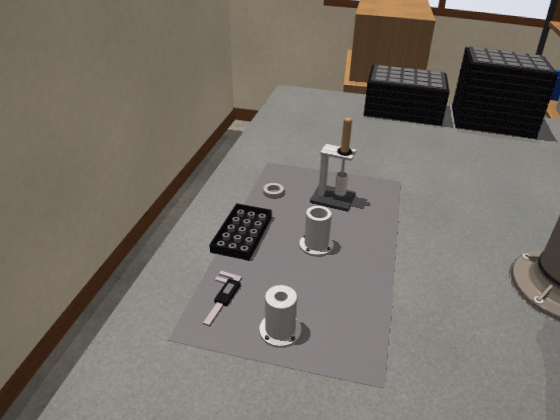

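View pics/top0.png

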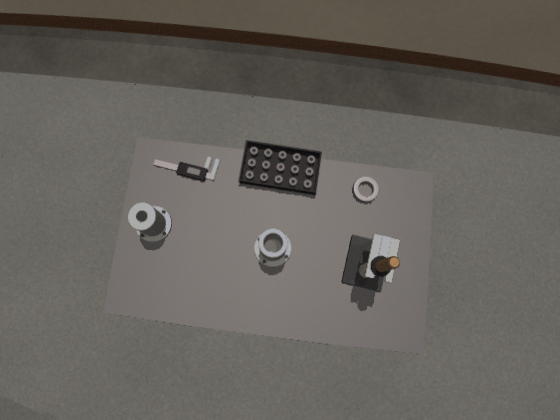

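The wide-bore housing is the middle one: top view about (273,243), side view about (318,228). The narrow one is at top (145,217). The holder and brush are at top (380,263). Next I'll zoom in to get accurate pixel positions.

```bash
cat > h.py <<'E'
import cv2, numpy as np
from bench import grab_frame, readout
def K(f): return np.array([[f["fx"],0,f["cx"]],[0,f["fy"],f["cy"]],[0,0,1.]])
def proj(f,P): return cv2.projectPoints(np.atleast_2d(np.array(P,float)),f["rvec"],f["tvec"],K(f),f["D"])[0].reshape(-1,2)
def ray(f,uv):
    n=cv2.undistortPoints(np.array([[uv]],float),K(f),f["D"]).ravel()
    R=cv2.Rodrigues(f["rvec"])[0]; c=-R.T@f["tvec"]; return c,R.T@np.array([n[0],n[1],1])
def onz(f,uv,z):
    c,d=ray(f,uv); return c+d*(z-c[2])/d[2]
def crop(f,n,x0,y0,w,h,s):
    im=cv2.cvtColor(f["pixels"],cv2.COLOR_RGB2BGR)[y0:y0+h,x0:x0+w]
    cv2.imwrite(f"pics/{n}.png",cv2.resize(im,None,fx=s,fy=s,interpolation=cv2.INTER_CUBIC))
E
python3 - <<'E'
from h import *
t=grab_frame("top");s=grab_frame("side")
for f in(t,s):
    R=cv2.Rodrigues(f["rvec"])[0]; print("cam",-R.T@f["tvec"]); print(proj(f,[[.175,.652,.206],[0.5,0,0],[.6,.0,0],[.5,.1,0]]))
for uv,z in(((273,240),.1),((142,212),.1),((380,266),.155),((394,262),.25)): print(uv,onz(t,uv,z))
crop(t,"t1",230,210,190,110,4)
crop(s,"s1",290,105,80,150,4)
E
```

```text
cam [ 0.47279143 -0.00674154  0.97415022]
[[-97.01215586 401.53823515]
 [267.82573158 285.39005511]
 [273.3288639  241.27914563]
 [223.56507168 279.67165583]]
cam [0.46773473 0.86079265 0.72854081]
[[598.85842584 550.51988406]
 [350.05652799 250.66886021]
 [309.86487483 243.78387352]
 [344.47331603 278.68267492]]
(273, 240) [5.89469434e-01 2.98527047e-04 1.00000000e-01]
(142, 212) [0.61302446 0.27939235 0.1       ]
(380, 266) [ 0.55746616 -0.20893402  0.155     ]
(394, 262) [ 0.55716055 -0.20887823  0.25      ]
```

View pics/t1.png

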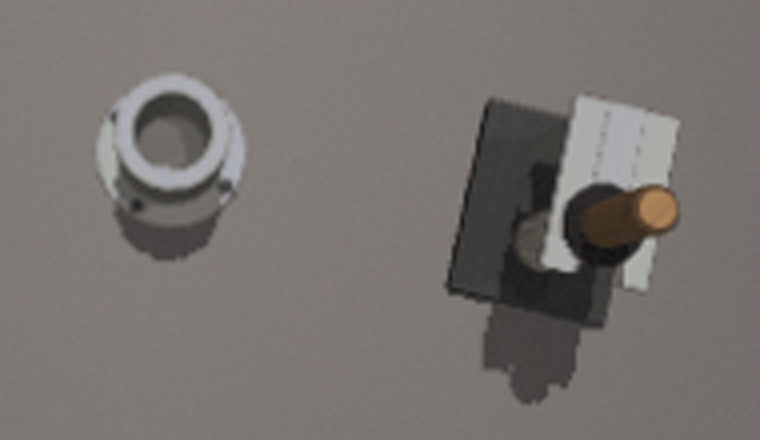

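View pics/s1.png

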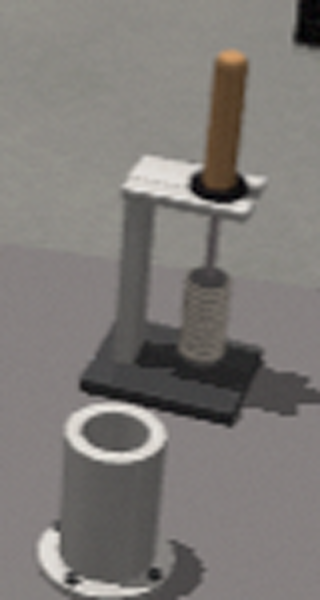

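Run:
```python
from h import *
t=grab_frame("top");s=grab_frame("side")
T=lambda x,y:((x+.5)/4-.5+230,(y+.5)/4-.5+210)
S=lambda x,y:((x+.5)/4-.5+290,(y+.5)/4-.5+105)
p=lambda n,f,uv,z:print(n,np.round(onz(f,uv,z)*1000,1))
p("rim top",t,T(172.5,131.5),.1);p("rim side",s,S(116,432.5),.1)
p("handle top t",t,T(658,209),.25);p("handle top s",s,S(231.5,57),.25)
p("collar t",t,T(603,225),.158);p("collar s",s,S(219,187),.158)
for c in((575,95),(680,120),(645,293),(543,268),): p("fork t",t,T(*c),.155)
for c in((144,155),(268,178),(250,208),(122,186)): p("fork s",s,S(*c),.155)
for c in((490,99),(448,290),(605,328)): p("foot t",t,T(*c),.012)
o=readout.get_obs();print(o['clock'])
# tool axes
R=cv2.Rodrigues(o['orientation'])[0];print(np.round(R,4))
```

```text
rim top [5.843e+02 2.000e-01 1.000e+02]
rim side [584.    2.5 100. ]
handle top t [ 557.4 -209.1  250. ]
handle top s [ 557.8 -205.4  250. ]
collar t [ 557.5 -208.9  158. ]
collar s [ 557.  -204.7  158. ]
fork t [ 618.7 -191.4  155. ]
fork t [ 612.7 -243.5  155. ]
fork t [ 528.  -232.2  155. ]
fork t [ 534.2 -182.6  155. ]
fork s [ 612.7 -241.1  155. ]
fork s [ 527.5 -232.2  155. ]
fork s [ 534.2 -187.8  155. ]
fork s [ 619.3 -193.6  155. ]
foot t [ 636.  -175.4   12. ]
foot t [ 526.6 -161.5   12. ]
foot t [ 515.9 -250.6   12. ]
0.3
[[ 2.589e-01  9.659e-01 -1.000e-04]
 [ 9.659e-01 -2.589e-01 -6.000e-04]
 [-6.000e-04  0.000e+00 -1.000e+00]]
```

```bash
cat > go.py <<'E'
import sys
from h import *
o=readout.get_obs(); R=cv2.Rodrigues(o['orientation'])[0]
print("t",o['clock'],"tcp",np.round(o['tcp_pos']*1000 if isinstance(o['tcp_pos'],np.ndarray) else np.array(o['tcp_pos'])*1000,1),"F",np.round(o['contact_force'],1),"M",np.round(o['moment'],2),"w",round(float(o['grip_width']),4),"yaw x",np.round(np.degrees(np.arctan2(R[1,0],R[0,0])),2),"tilt",np.round(np.degrees(R[:2,2]),2),"q",np.round(o['joints'],2))
for a in sys.argv[1:]:
    P=np.array([float(v) for v in a.split(',')]); print(a,"->",np.round(R.T@(P-np.array(o['tcp_pos'])*1000),1))
E
python3 go.py 175,652,300 320,560,300 450,400,300 530,200,300 557,0,300 557,-208,300
```

```text
t 0.3 tcp [174.7 651.8 205.2] F [-0.4  0.1 -0.7] M [ 0.    0.04 -0.  ] w 0.0854 yaw x 75.0 tilt [-0.01 -0.03] q [-1.42  0.48  0.02  1.56 -0.01  1.11 -0.08]
175,652,300 -> [  0.2   0.3 -94.8]
320,560,300 -> [-51.1 164.1 -94.8]
450,400,300 -> [-172.   331.1  -94.7]
530,200,300 -> [-344.5  460.2  -94.6]
557,0,300 -> [-530.7  538.   -94.5]
557,-208,300 -> [-731.6  591.9  -94.4]
```

```bash
python3 -m handwheel '0 0 -50 0 0 0 85; 0 0 -95 0 0 0 85; -17 55 -95 0 0 0 85; -34 110 -95 0 0 0 85; -51 164 -95 0 0 0 85; -80 205 -95 0 0 0 85; -110 245 -95 0 0 0 85; -140 288 -95 0 0 0 85; -172 331 -95 0 0 0 85; -172 331 -95 0 0 0 85'; python3 go.py 450,400,300 530,200,300 557,0,300 557,-208,300
```

```text
clock: 1.55
tcp_pos: [0.4539, 0.3951, 0.3009]
orientation: [2.499, 1.9, 0.001]
contact_force: [0.1, -0.1, 0.5]
grip_width: 0.0851
t 1.55 tcp [453.9 395.1 300.9] F [ 0.1 -0.1  0.5] M [-0.01  0.07 -0.04] w 0.0851 yaw x 74.47 tilt [ 0.11 -0.09] q [-0.95  0.28  0.17  1.63 -0.05  1.24  0.52]
450,400,300 -> [ 3.7 -5.1  0.9]
530,200,300 -> [-167.6  125.5    1.4]
557,0,300 -> [-353.1  205.1    1.7]
557,-208,300 -> [-553.5  260.7    2. ]
```

```bash
python3 -m handwheel '-43 32 0 0 0 -1 85; -86 64 0 0 0 -2 85; -129 97 0 0 0 -3 85; -172 129 0 0 0 -4 85; -230 153 0 0 0 -5 85; -288 177 0 0 0 -6 85; -345 201 0 0 0 -7 85; -400 218 0 0 0 -8 85; -455 232 0 0 0 -8 85; -510 247 0 0 0 -8 85; -560 261 0 0 0 -8 85; -560 261 0 0 0 -8 85'; python3 -m handwheel '0 0 0 0 0 0 85;0 0 0 0 0 0 85'; python3 go.py 557,-207.5,300 557,-207.5,196
python3 - <<'E'
from h import *
t=grab_frame("top");s=grab_frame("side")
crop(t,"t2",310,180,160,130,4)
crop(s,"s2",290,50,120,150,4)
E
```

```text
clock: 3.05
tcp_pos: [0.5561, -0.2127, 0.3006]
orientation: [2.359, 2.072, -0.002]
contact_force: [-0.1, 0.5, 0.9]
grip_width: 0.085
clock: 3.3
tcp_pos: [0.5576, -0.206, 0.3003]
orientation: [-2.349, -2.085, -0.001]
contact_force: [0.2, -0.2, -0.5]
grip_width: 0.0851
t 3.3 tcp [ 557.6 -206.   300.3] F [ 0.2 -0.2 -0.5] M [ 0.01 -0.02 -0.  ] w 0.0851 yaw x 83.18 tilt [-0.01  0.05] q [-0.14  0.29  0.49  1.66 -0.14  1.23  1.84]
557,-207.5,300 -> [-1.5 -0.5  0.3]
557,-207.5,196 -> [ -1.6  -0.4 104.3]
```

View pics/t2.png

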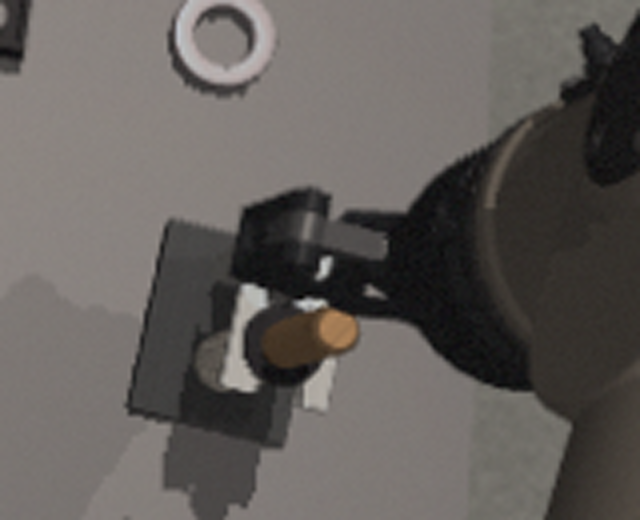

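View pics/s2.png

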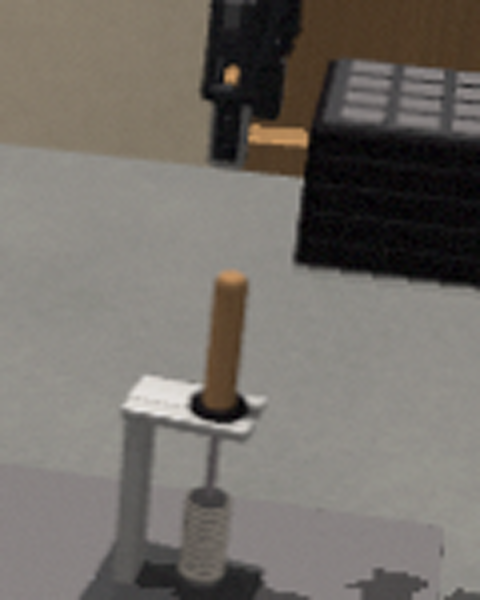

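Run:
```python
from h import *
t=grab_frame("top");s=grab_frame("side")
o=readout.get_obs();R=cv2.Rodrigues(o['orientation'])[0];p=np.array(o['tcp_pos'])
P=[p,p+R@[.042,0,-.013],p-R@[.042,0,.013],p+R@[.042,0,-.06],p-R@[.042,0,.06]]
print((proj(t,P)-[310,180])*4);print((proj(s,P)-[290,50])*4)
crop(t,"t3",310,120,190,150,4)
crop(s,"s3",290,0,190,150,4)
```

```text
[[367.98082942 316.38707701]
 [273.2639129  287.84388034]
 [481.97896959 338.58089372]
 [305.44316939 274.02194699]
 [528.92355699 328.36324102]]
[[238.98134628 198.6113205 ]
 [223.99734889 202.79888824]
 [257.12642277 155.69382172]
 [231.5666759  126.30500408]
 [264.93085748  82.81214906]]
```

View pics/t3.png

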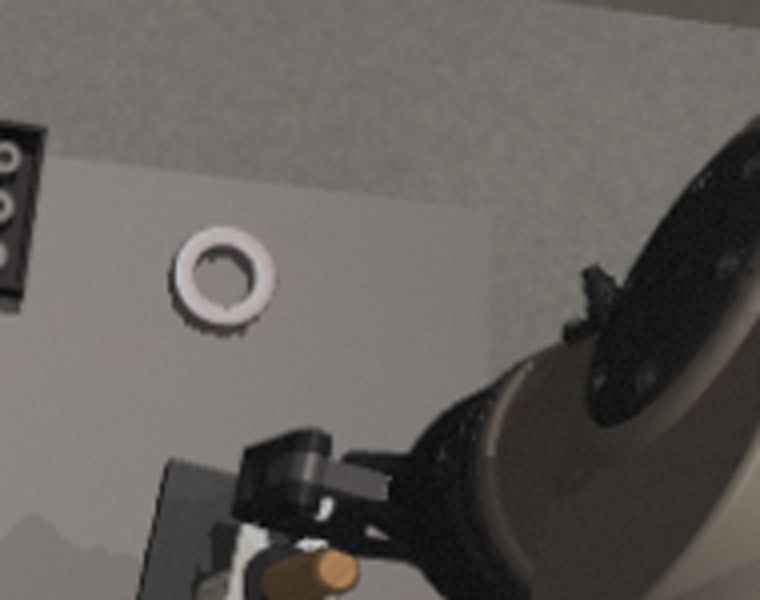

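View pics/s3.png

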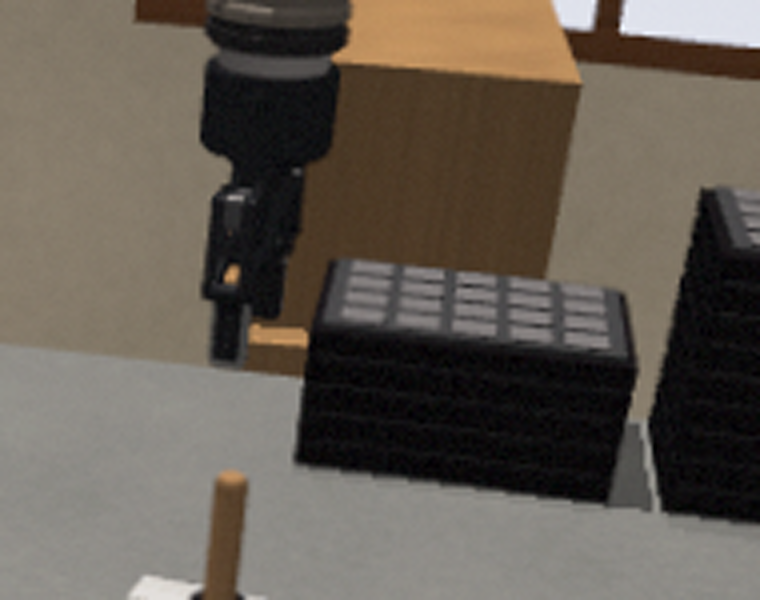

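Run:
```python
from h import *
t=grab_frame("top");s=grab_frame("side")
o=readout.get_obs();R=cv2.Rodrigues(o['orientation'])[0];p=np.array(o['tcp_pos'])
def draw(f,n,x0,y0,w,h,S=4):
    im=cv2.cvtColor(f["pixels"],cv2.COLOR_RGB2BGR)[y0:y0+h,x0:x0+w]
    im=cv2.resize(im,None,fx=S,fy=S,interpolation=cv2.INTER_CUBIC)
    def box(lo,hi,c):
        V=np.array([[x,y,z] for x in(lo[0],hi[0]) for y in(lo[1],hi[1]) for z in (lo[2],hi[2])])
        q=((proj(f,p+V@R.T)-[x0,y0]+.5)*S-.5)
        for i in range(8):
            for b in(1,2,4):
                if not i&b: cv2.line(im,tuple(map(int,q[i])),tuple(map(int,q[i|b])),c,1,cv2.LINE_AA)
    z0=-.013
    box([.0427,-.011,-.06],[.057,.011,z0],(0,255,0));box([-.057,-.011,-.06],[-.0427,.011,z0],(0,255,0))
    box([-.038,-.0425,-.15],[.038,.0425,-.0727],(0,0,255))
    box([0,0,-.2],[0,0,0],(255,0,255))
    cv2.imwrite(f"pics/{n}.png",im)
draw(t,"t4",310,120,190,150);draw(s,"s4",290,0,190,150)
```

```text
(no output)
```

View pics/t4.png

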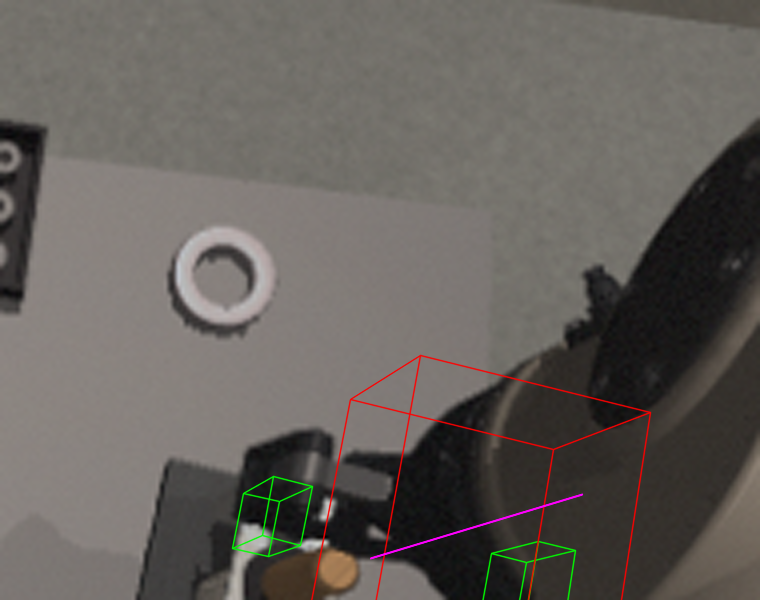

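View pics/s4.png

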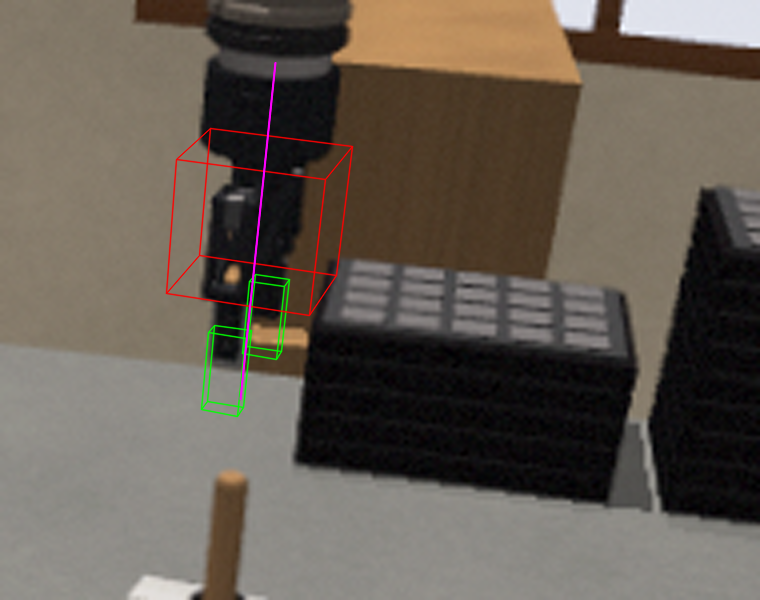

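```bash
python3 go.py 557,-207.5,300
python3 - <<'E'
from h import *
t=grab_frame("top");s=grab_frame("side")
im=np.vstack([t["pixels"][100:400,200:560],]);cv2.imwrite("pics/t5.png",cv2.resize(cv2.cvtColor(im,4),None,fx=2,fy=2,interpolation=cv2.INTER_CUBIC))
im=s["pixels"][0:260,230:560];cv2.imwrite("pics/s5.png",cv2.resize(cv2.cvtColor(im,4),None,fx=2,fy=2,interpolation=cv2.INTER_CUBIC))
g=t["pixels"][200:300,340:430];g=np.clip(g.astype(float)*2.5,0,255).astype(np.uint8)
cv2.imwrite("pics/t6.png",cv2.resize(cv2.cvtColor(g,4),None,fx=6,fy=6,interpolation=cv2.INTER_CUBIC))
E
```

```text
t 3.6 tcp [ 557.2 -207.7  300.5] F [0.7 0.6 0.3] M [-0.08  0.02  0.  ] w 0.0849 yaw x 83.05 tilt [0.01 0.01] q [-0.13  0.29  0.49  1.66 -0.14  1.23  1.84]
557,-207.5,300 -> [ 0.2 -0.2  0.5]
```

View pics/t5.png

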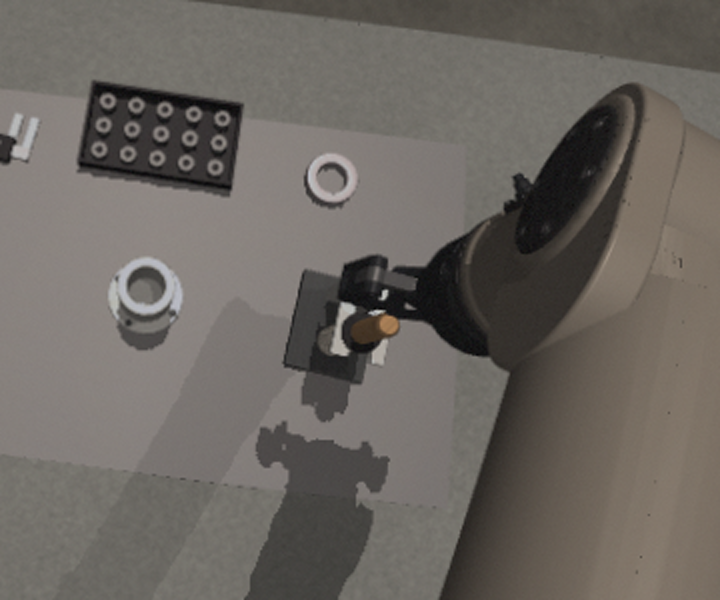

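View pics/s5.png

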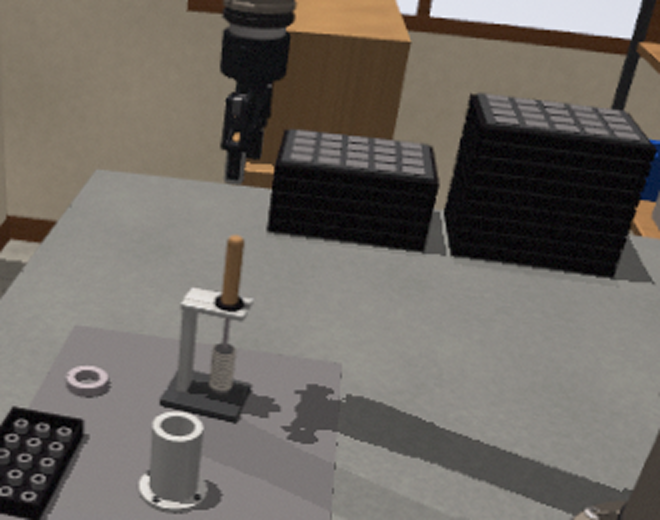

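View pics/t6.png

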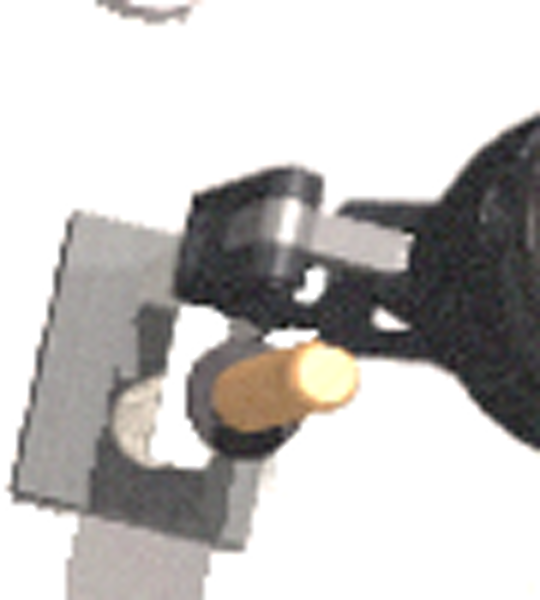

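Run:
```python
from h import *
t=grab_frame("top");s=grab_frame("side")
def tri(a,b):
    c1,d1=ray(t,a);c2,d2=ray(s,b);d1/=np.linalg.norm(d1);d2/=np.linalg.norm(d2)
    x=np.linalg.lstsq(np.c_[d1,-d2],c2-c1,rcond=None)[0];p,q=c1+d1*x[0],c2+d2*x[1]
    print(np.round((p+q)/2*1000,1),"gap",round(np.linalg.norm(p-q)*1000,1))
tri((371.5,239),(348.7,74.5))
tri((432,247),(357,25))
tri((394,261.9),(347.5,118.9))
```

```text
[ 564.2 -136.9  387.9] gap 9.6
[ 554.4 -187.3  483.8] gap 4.0
[ 557.8 -209.4  248.1] gap 0.6
```

The open fingers don't match my simple overlay. I'll shut them here, in free air above the handle, and check where the actual TCP appears.

```bash
python3 -m handwheel '0 0 0 0 0 0 0;0 0 0 0 0 0 0;0 0 0 0 0 0 0;0 0 0 0 0 0 0;0 0 0 0 0 0 0;0 0 0 0 0 0 0;0 0 0 0 0 0 0;0 0 0 0 0 0 0' 30
python3 - <<'E'
from h import *
t=grab_frame("top");s=grab_frame("side")
o=readout.get_obs();p=np.array(o['tcp_pos'])
for f,n,x0,y0,w,h in((t,"t7",350,200,100,90),(s,"s7",310,20,80,110)):
    im=np.clip(cv2.cvtColor(f["pixels"],4)[y0:y0+h,x0:x0+w].astype(float)*1.7,0,255).astype(np.uint8)
    im=cv2.resize(im,None,fx=5,fy=5,interpolation=cv2.INTER_CUBIC)
    for dz in(0,.05,.1): cv2.circle(im,tuple(((proj(f,p+[0,0,dz])[0]-[x0,y0]+.5)*5).astype(int)),4,(255,0,255),1)
    cv2.imwrite(f"pics/{n}.png",im)
E
```

```text
clock: 4.8
tcp_pos: [0.557, -0.2083, 0.3005]
orientation: [-2.353, -2.082, -0.0]
contact_force: [-0.1, 0.2, 0.5]
grip_width: -0.0001
```

View pics/t7.png

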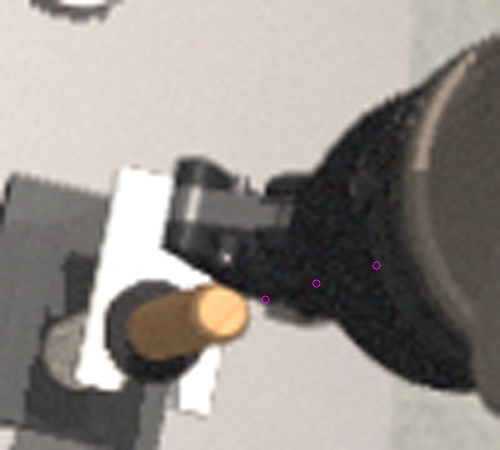

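View pics/s7.png

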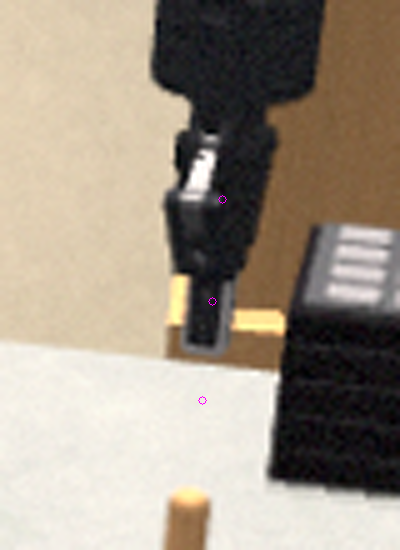

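Run:
```python
from h import *
t=grab_frame("top");s=grab_frame("side")
c,d=ray(s,(351,88.5))
for y in(-.19,-.2,-.208,-.22,-.24,-.26):
    q=c+d*(y-c[1])/d[1]; print(np.round(q*1000,1), "top t7 px", (proj(t,q)[0]-[350,200]+.5)*5)
def L(f,n,x0,y0,w,h,k):
    im=np.clip(255*(cv2.cvtColor(f["pixels"],4)[y0:y0+h,x0:x0+w]/255.)**.45,0,255).astype(np.uint8)
    cv2.imwrite(f"pics/{n}.png",cv2.resize(im,None,fx=k,fy=k,interpolation=cv2.INTER_CUBIC))
L(t,"t8",375,215,90,75,8)
L(s,"s8",330,30,55,70,8)
```

```text
[ 555.6 -190.   335.7] top t7 px [240.91076124 286.31316196]
[ 556.5 -200.   331.9] top t7 px [269.99071137 288.58848092]
[ 557.1 -208.   328.9] top t7 px [292.96058404 290.37851038]
[ 558.1 -220.   324.5] top t7 px [326.93070461 293.01396984]
[ 559.8 -240.   317. ] top t7 px [382.27461041 297.27695281]
[ 561.5 -260.   309.5] top t7 px [436.05924615 301.38256011]
```

View pics/t8.png

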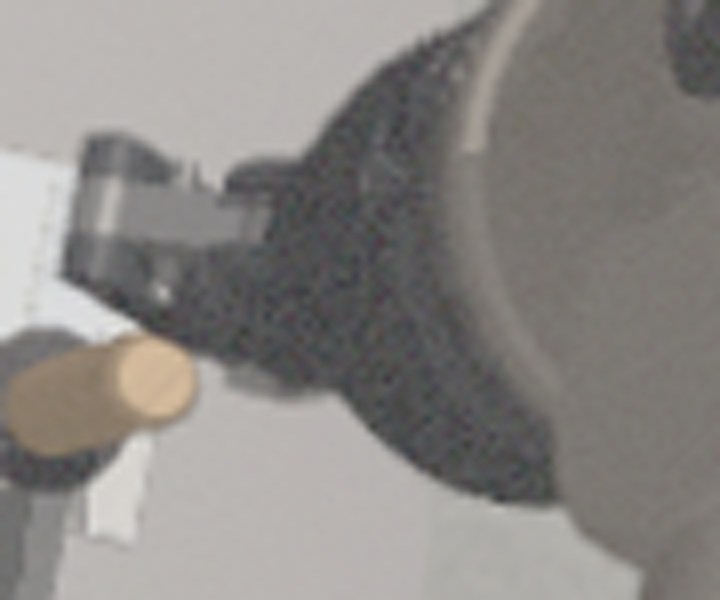

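View pics/s8.png

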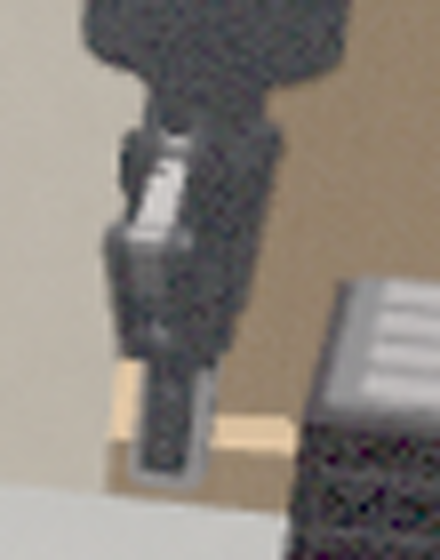

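Shut, the fingertip appears in both views at the right x and y but about 25 mm higher than reported: side view about (351,88), against a predicted v of about 100. I'll descend in stages, re-check at handle height, and pick a depth that is safe either way.

```bash
python3 -m handwheel '0 0 0 0 0 0 85;0 0 0 0 0 0 85;0 0 0 0 0 0 85;0 0 0 0 0 0 85;0 0 0 0 0 0 85;0 0 0 0 0 0 85;0 0 20 0 0 0 85;0 0 40 0 0 0 85;0 0 60 0 0 0 85;0 0 80 0 0 0 85;0 0 80 0 0 0 85;0 0 80 0 0 0 85' 30; python3 go.py 557.5,-208.5,188;  python3 - <<'E'
from h import *
t=grab_frame("top");s=grab_frame("side")
def L(f,n,x0,y0,w,h,k):
    im=np.clip(255*(cv2.cvtColor(f["pixels"],4)[y0:y0+h,x0:x0+w]/255.)**.6,0,255).astype(np.uint8)
    cv2.imwrite(f"pics/{n}.png",cv2.resize(im,None,fx=k,fy=k,interpolation=cv2.INTER_CUBIC))
L(t,"t9",345,200,110,90,6)
L(s,"s9",310,40,90,120,5)
E
```

```text
clock: 6.5
tcp_pos: [0.5575, -0.2086, 0.2213]
orientation: [2.352, 2.081, 0.001]
contact_force: [0.1, -0.0, -0.0]
grip_width: 0.085
t 6.5 tcp [ 557.5 -208.6  221.3] F [ 0.1 -0.  -0. ] M [-0.04  0.03  0.02] w 0.085 yaw x 82.99 tilt [ 0.06 -0.02] q [-0.11  0.35  0.47  1.76 -0.18  1.07  1.87]
557.5,-208.5,188 -> [ 0.1 -0.  33.3]
```

View pics/t9.png

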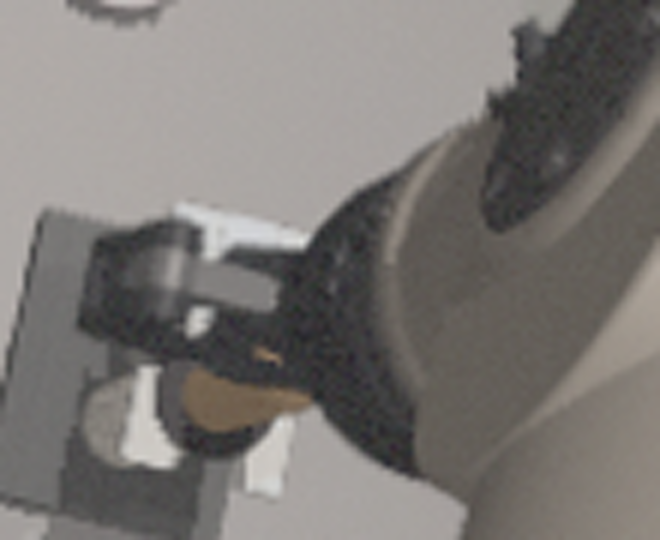

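View pics/s9.png

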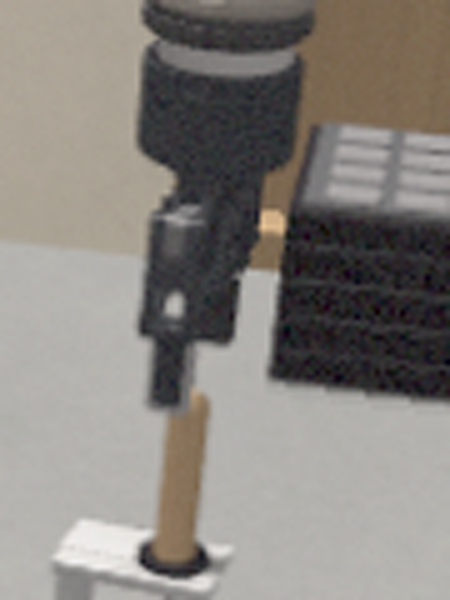

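```bash
python3 -m handwheel '0 0 12 0 0 0 85;0 0 24 0 0 0 85;0 0 33 0 0 0 85;0 0 33 0 0 0 85' 30; python3 go.py ;  cat >> h.py <<'E'
def L(f,n,x0,y0,w,h,k,g=.6):
    im=np.clip(255*(cv2.cvtColor(f["pixels"],4)[y0:y0+h,x0:x0+w]/255.)**g,0,255).astype(np.uint8)
    cv2.imwrite(f"pics/{n}.png",cv2.resize(im,None,fx=k,fy=k,interpolation=cv2.INTER_CUBIC))
E
python3 - <<'E'
from h import *
t=grab_frame("top");s=grab_frame("side")
L(t,"t10",345,200,110,90,6)
L(s,"s10",310,40,90,120,5)
E
```

```text
clock: 7.1
tcp_pos: [0.5564, -0.2081, 0.1863]
orientation: [-2.352, -2.08, 0.002]
contact_force: [-0.0, 0.1, 0.1]
grip_width: 0.085
t 7.1 tcp [ 556.4 -208.1  186.3] F [-0.   0.1  0.1] M [-0.03 -0.04  0.01] w 0.085 yaw x 82.99 tilt [-0.12  0.02] q [-0.1   0.39  0.46  1.8  -0.2   1.    1.89]
```

View pics/s10.png

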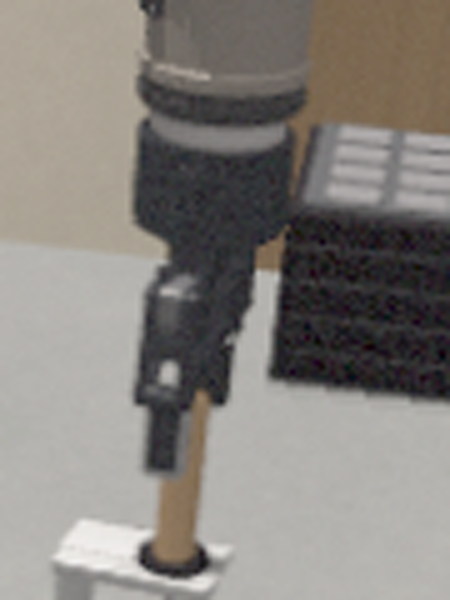

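```bash
python3 -m handwheel '0 0 0 0 0 0 40;0 0 0 0 0 0 40;0 0 0 0 0 0 40;0 0 0 0 0 0 40;0 0 0 0 0 0 15;0 0 0 0 0 0 15;0 0 0 0 0 0 15;0 0 0 0 0 0 15' 50; python3 go.py ;python3 - <<'E'
from h import *
t=grab_frame("top");s=grab_frame("side")
L(t,"t11",345,200,110,90,6)
L(s,"s11",310,40,90,150,4)
E
```

```text
clock: 8.2
tcp_pos: [0.5571, -0.2086, 0.1876]
orientation: [2.353, 2.081, -0.0]
contact_force: [0.2, -0.6, 0.5]
grip_width: 0.021
t 8.2 tcp [ 557.1 -208.6  187.6] F [ 0.2 -0.6  0.5] M [-0.29  0.02 -0.04] w 0.021 yaw x 82.99 tilt [ 0.01 -0.02] q [-0.1   0.39  0.46  1.8  -0.2   1.    1.89]
```

View pics/s11.png

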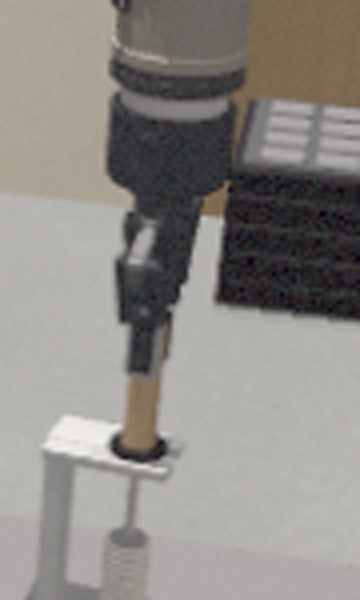

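View pics/t11.png

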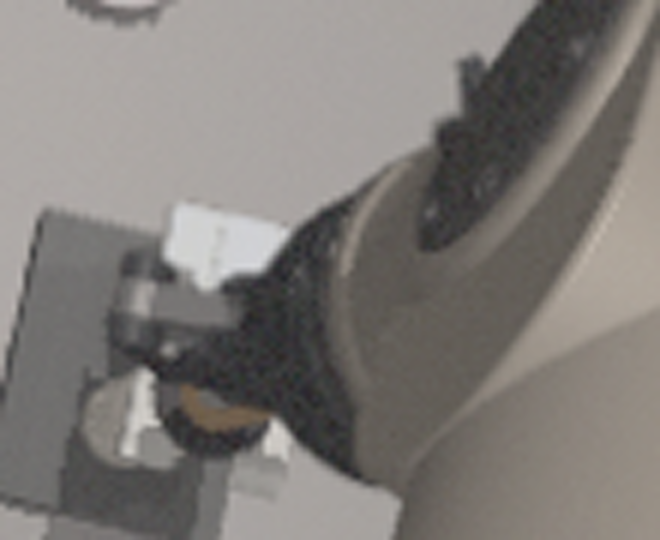

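Grip confirmed: the opening is 21 mm on the 22 mm handle, with the pads about 25 mm below the handle top. Now I'll lift 5 mm and slide out along the slot (tool -y).

```bash
python3 -m handwheel '0 0 -3 0 0 0 10;0 0 -5 0 0 0 10;0 0 -5 0 0 0 10;0 -12 -5 0 0 0 10;0 -24 -5 0 0 0 10;0 -36 -5 0 0 0 10;0 -48 -5 0 0 0 10;0 -60 -5 0 0 0 10;0 -72 -5 0 0 0 10;0 -72 -5 0 0 0 10;0 -72 -5 0 0 0 10' 70; python3 go.py ;python3 - <<'E'
from h import *
t=grab_frame("top");s=grab_frame("side")
L(t,"t12",345,200,110,90,6)
L(s,"s12",310,40,120,150,4)
E
```

```text
clock: 9.68
tcp_pos: [0.486, -0.1994, 0.1927]
orientation: [2.352, 2.082, 0.001]
contact_force: [-0.7, -0.1, -0.8]
grip_width: 0.0199
t 9.675 tcp [ 486.  -199.4  192.7] F [-0.7 -0.1 -0.8] M [ 0.01  0.01 -0.09] w 0.0199 yaw x 83.01 tilt [ 0.04 -0.  ] q [-0.13  0.26  0.48  1.95 -0.14  0.96  1.87]
```

View pics/s12.png

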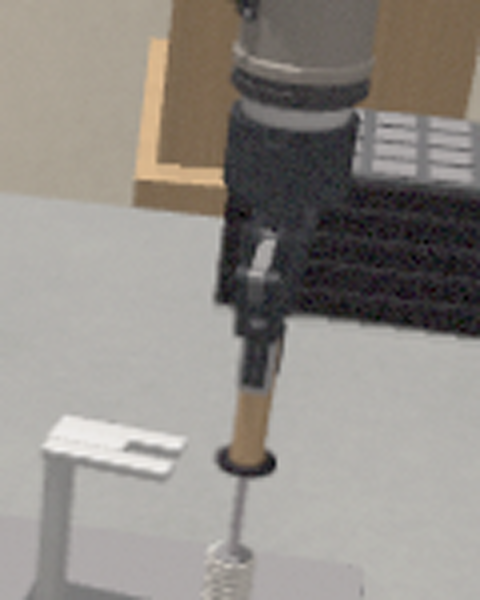

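```bash
python3 go.py 486,-199.4,310 583.8,-0.1,310
```

```text
t 9.775 tcp [ 486.1 -199.5  192.5] F [ 0.7  0.  -0.9] M [-0.02 -0.01 -0.04] w 0.0202 yaw x 83.02 tilt [ 0.02 -0.01] q [-0.13  0.26  0.48  1.95 -0.14  0.96  1.87]
486,-199.4,310 -> [ 1.000e-01 -1.000e-01 -1.175e+02]
583.8,-0.1,310 -> [ 209.8   72.8 -117.5]
```

```bash
python3 -m handwheel '0 0 -30 0 0 0 10;0 0 -60 0 0 0 10;0 0 -90 0 0 0 10;0 0 -117 0 0 0 10;26 9 -117 0 0 0 10;60 21 -117 0 0 0 10;95 33 -117 0 0 0 10;130 45 -117 0 0 0 10;165 57 -117 0 0 0 10;190 66 -117 0 0 0 10;205 71 -117 0 0 0 10;210 73 -117 0 0 0 10'; python3 -m handwheel '0 0 0 0 0 0 10;0 0 0 0 0 0 10';python3 go.py 583.8,-0.1,310;python3 - <<'E'
from h import *
t=grab_frame("top");s=grab_frame("side")
L(t,"t13",235,200,110,90,6)
L(s,"s13",270,60,110,200,3)
L(s,"s14",290,145,60,80,8)
E
```

```text
clock: 11.28
tcp_pos: [0.5839, 0.0006, 0.3092]
orientation: [-2.352, -2.083, 0.001]
contact_force: [-0.3, -1.1, -0.8]
grip_width: 0.02
clock: 11.52
tcp_pos: [0.5833, -0.0014, 0.3096]
orientation: [2.355, 2.079, -0.0]
contact_force: [-0.3, -0.1, -1.1]
grip_width: 0.02
t 11.525 tcp [583.3  -1.4 309.6] F [-0.3 -0.1 -1.1] M [-0.01 -0.07  0.01] w 0.02 yaw x 82.89 tilt [ 0.   -0.02] q [-0.4   0.25  0.37  1.67 -0.09  1.24  1.43]
583.8,-0.1,310 -> [ 1.3  0.3 -0.4]
```

View pics/s13.png

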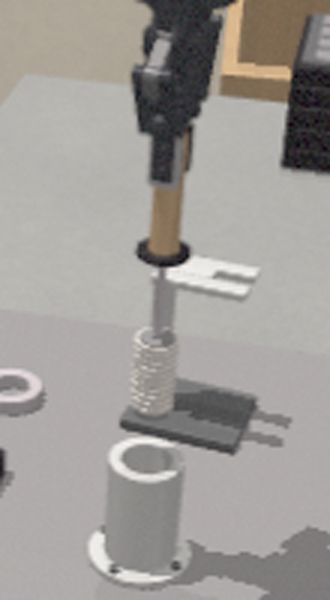

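View pics/s14.png

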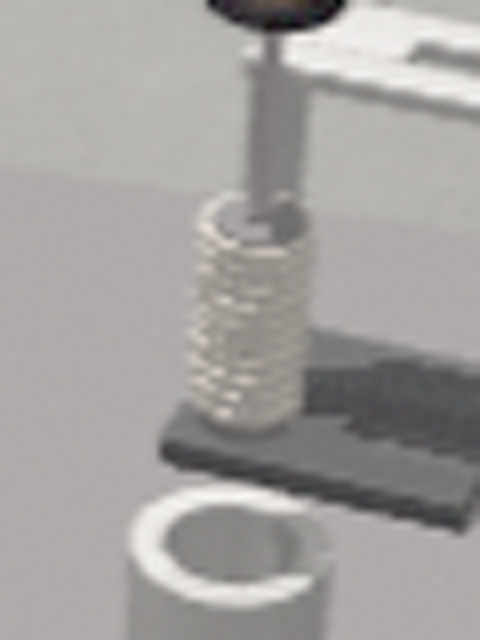

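View pics/t13.png

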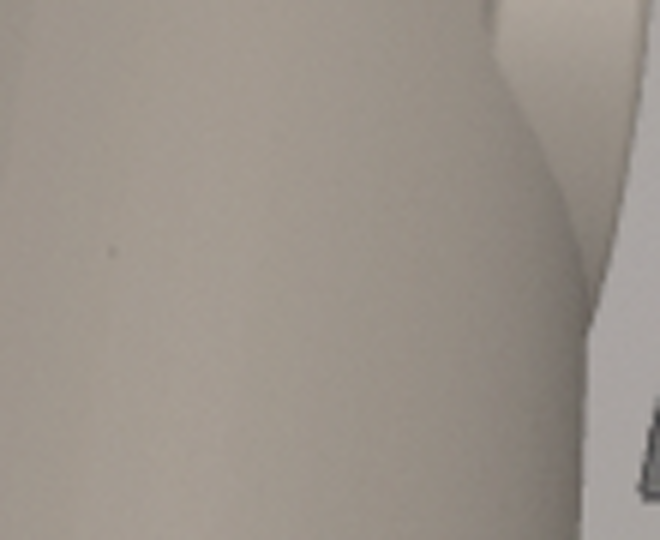

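Run:
```python
from h import *
s=grab_frame("side")
o=readout.get_obs();p=np.array(o['tcp_pos'])
S=lambda x,y:((x+.5)/8-.5+290,(y+.5)/8-.5+145)
print("rim",onz(s,S(230,544),.1),"headtop",onz(s,S(258,220),p[2]-.1726+.075),"collar",onz(s,(323.8,143.2),p[2]-.1726+.143))
im=cv2.resize(cv2.cvtColor(s["pixels"],4)[120:240,280:360],None,fx=6,fy=6,interpolation=cv2.INTER_CUBIC)
def circ(c,z,r,col):
    a=np.linspace(0,2*np.pi,60);P=np.c_[c[0]+r*np.cos(a),c[1]+r*np.sin(a),0*a+z]
    q=((proj(s,P)-[280,120]+.5)*6-.5).astype(int);cv2.polylines(im,[q],True,col,1,cv2.LINE_AA)
b=p[:2];z=p[2]-.1726
circ(b,z+.075,.016,(0,0,255));circ(b,z+.01,.016,(0,0,255));circ(b,z,.006,(0,0,255));circ(b,z+.145,.02,(0,0,255))
circ((.584,.0015),.1,.03,(0,255,0));circ((.584,.0015),.1,.02,(0,255,0));circ((.584,.0015),.008,.042,(0,255,0))
cv2.imwrite("pics/s15.png",im)
```

```text
rim [0.58485829 0.00199075 0.1       ] headtop [0.58371185 0.00477793 0.21207064] collar [ 5.84949582e-01 -5.00501077e-04  2.80070639e-01]
```

View pics/s15.png

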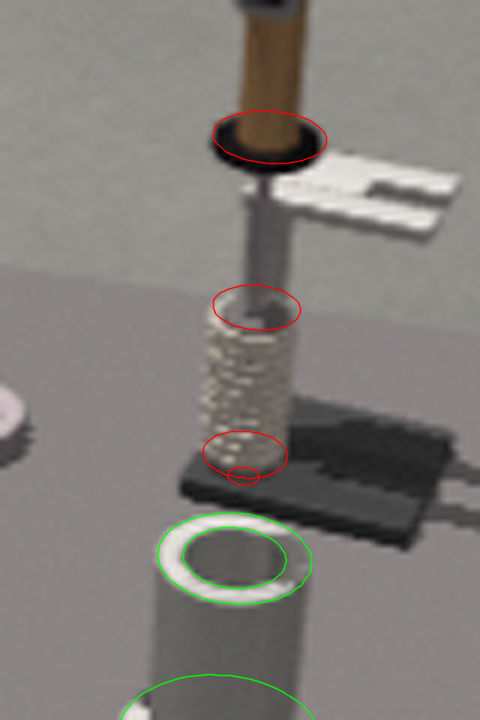

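```bash
python3 -m handwheel '0.5 0 0 0 0 0 10;0.5 0 0 0 0 0 10;0.5 0 10 0 0 0 10;0.5 0 20 0 0 0 10;0.5 0 25 0 0 0 10;0.5 0 25 0 0 0 10;0.5 0 25 0 0 0 10'; for i in 1 2 3; do python3 go.py|cut -c1-60; python3 -c "
from h import *
grab_frame('top')"; done
python3 - <<'E'
from h import *
s=grab_frame("side");L(s,"s16",280,130,70,100,6)
E
```

```text
clock: 12.55
tcp_pos: [0.5839, 0.0005, 0.2847]
orientation: [2.353, 2.081, 0.0]
contact_force: [0.1, -0.3, -1.0]
grip_width: 0.0205
t 12.55 tcp [5.839e+02 5.000e-01 2.847e+02] F [ 0.1 -0.3 -1.
t 12.6 tcp [5.839e+02 5.000e-01 2.848e+02] F [-0.2 -0.  -1.2
t 12.65 tcp [5.840e+02 5.000e-01 2.849e+02] F [ 0.3 -0.3 -1.
```

View pics/s16.png

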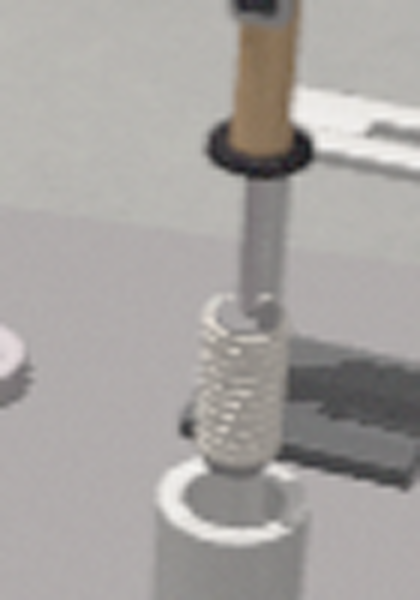

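```bash
python3 -m handwheel '0 0.8 0 0 0 0 10;0 0.8 8 0 0 0 10;0 0.8 15 0 0 0 10;0 0.8 22 0 0 0 10;0 0.8 30 0 0 0 10;0 0.8 30 0 0 0 10'; python3 go.py
python3 - <<'E'
from h import *
s=grab_frame("side");L(s,"s17",280,130,70,100,6)
E
```

```text
clock: 13.5
tcp_pos: [0.584, 0.0004, 0.2536]
orientation: [-2.352, -2.081, 0.002]
contact_force: [0.3, 0.6, -0.6]
grip_width: 0.02
t 13.5 tcp [5.840e+02 4.000e-01 2.536e+02] F [ 0.3  0.6 -0.6] M [-0.03  0.   -0.01] w 0.02 yaw x 82.99 tilt [-0.09 -0.01] q [-0.4   0.29  0.36  1.74 -0.11  1.13  1.45]
```

View pics/s17.png

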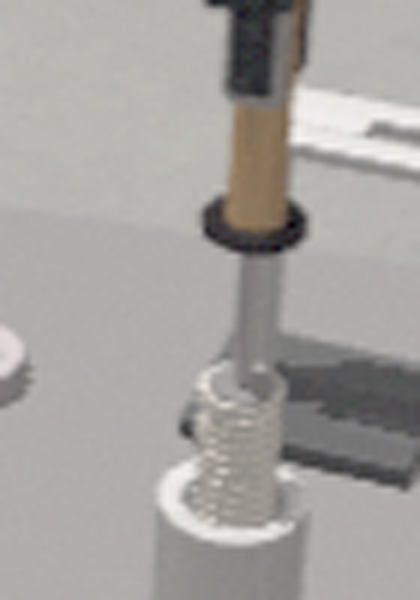

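```bash
python3 -m handwheel '0 0 12 0 0 0 10;0 0 25 0 0 0 10;0 0 38 0 0 0 10;0 0 50 0 0 0 10;0 0 62 0 0 0 10;0 0 66 0 0 0 10;0 0 66 0 0 0 10'; python3 go.py
python3 - <<'E'
from h import *
s=grab_frame("side");L(s,"s18",280,130,70,100,6)
E
```

```text
clock: 14.42
tcp_pos: [0.5844, 0.0004, 0.1883]
orientation: [-2.353, -2.081, 0.001]
contact_force: [-0.1, -0.1, -1.2]
grip_width: 0.0201
t 14.425 tcp [5.844e+02 4.000e-01 1.883e+02] F [-0.1 -0.1 -1.2] M [-0.02  0.    0.04] w 0.0201 yaw x 82.99 tilt [-0.02 -0.01] q [-0.38  0.36  0.35  1.82 -0.14  0.99  1.47]
```

View pics/s18.png

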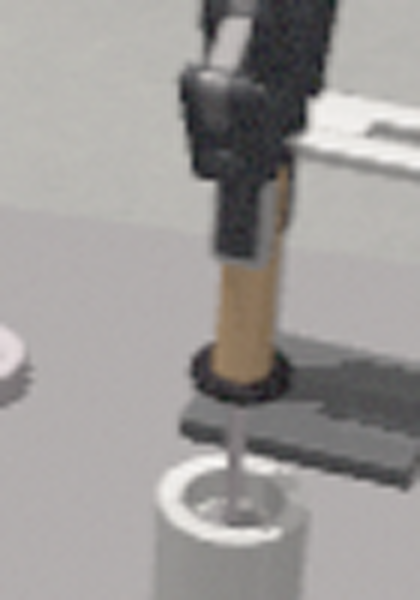

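```bash
python3 -m handwheel '0 0 3 0 0 0 10;0 0 5 0 0 0 10;0 0 5 0 0 0 10'; python3 -m handwheel '0 0 1 0 0 0 10;0 0 2 0 0 0 10;0 0 2 0 0 0 10';python3 -m handwheel '0 0 1 0 0 0 10;0 0 1 0 0 0 10'
```

```text
clock: 14.85
tcp_pos: [0.5844, 0.0005, 0.1834]
orientation: [-2.353, -2.082, 0.0]
contact_force: [0.6, 0.4, -0.7]
grip_width: 0.0199
clock: 15.22
tcp_pos: [0.5844, 0.0004, 0.1814]
orientation: [-2.353, -2.082, 0.0]
contact_force: [-0.5, 0.7, -0.2]
grip_width: 0.0201
clock: 15.48
tcp_pos: [0.5847, 0.0004, 0.1806]
orientation: [2.353, 2.081, 0.001]
contact_force: [-0.1, 0.0, 0.2]
grip_width: 0.0204
```

```bash
python3 -m handwheel '0 0 1 0 0 0 10;0 0 1 0 0 0 10;0 0 1 0 0 0 10'; python3 go.py
```

```text
clock: 15.85
tcp_pos: [0.5853, 0.0004, 0.1806]
orientation: [2.352, 2.081, 0.002]
contact_force: [-1.2, -0.4, 5.3]
grip_width: 0.0199
t 15.85 tcp [5.853e+02 4.000e-01 1.806e+02] F [-1.2 -0.4  5.3] M [-0.04  0.26 -0.03] w 0.0199 yaw x 82.99 tilt [0.11 0.02] q [-0.38  0.36  0.35  1.82 -0.15  0.98  1.48]
```

Floor contact: 5 N at TCP z 180.6, exactly as predicted. Now I'll do the strokes.

```bash
python3 -m handwheel '0 0 -16 0 0 0 10;0 0 -32 0 0 0 10;0 0 -48 0 0 0 10;0 0 -64 0 0 0 10;0 0 -78 0 0 0 10;0 0 -85 0 0 0 10;0 0 -85 0 0 0 10;0 0 -85 0 0 0 10'; python3 go.py
python3 - <<'E'
from h import *
s=grab_frame("side");L(s,"s19",280,130,70,110,5)
E
```

```text
clock: 16.85
tcp_pos: [0.5841, 0.0005, 0.2638]
orientation: [-2.352, -2.081, 0.002]
contact_force: [0.1, 0.0, -0.6]
grip_width: 0.0207
t 16.85 tcp [5.841e+02 5.000e-01 2.638e+02] F [ 0.1  0.  -0.6] M [-0.02  0.    0.01] w 0.0207 yaw x 83.0 tilt [-0.07 -0.01] q [-0.4   0.28  0.36  1.73 -0.11  1.15  1.45]
```

View pics/s19.png

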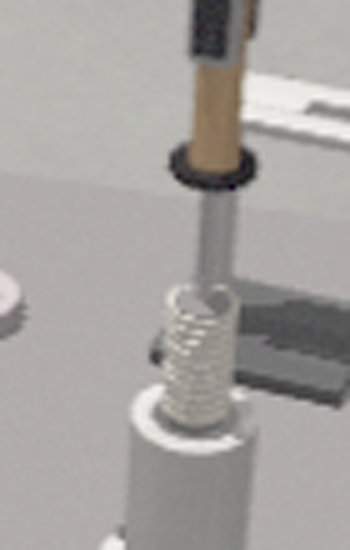

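```bash
python3 -m handwheel '0 0 16 0 0 0 10;0 0 32 0 0 0 10;0 0 48 0 0 0 10;0 0 62 0 0 0 10;0 0 74 0 0 0 10;0 0 81 0 0 0 10;0 0 84 0 0 0 10;0 0 85 0 0 0 10;0 0 85 0 0 0 10;0 0 85 0 0 0 10';python3 -m handwheel '0 0 -16 0 0 0 10;0 0 -32 0 0 0 10;0 0 -48 0 0 0 10;0 0 -64 0 0 0 10;0 0 -78 0 0 0 10;0 0 -85 0 0 0 10;0 0 -85 0 0 0 10;0 0 -85 0 0 0 10'; python3 go.py
python3 -m handwheel '0 0 16 0 0 0 10;0 0 32 0 0 0 10;0 0 48 0 0 0 10;0 0 62 0 0 0 10;0 0 74 0 0 0 10;0 0 81 0 0 0 10;0 0 84 0 0 0 10;0 0 85 0 0 0 10;0 0 85 0 0 0 10;0 0 85 0 0 0 10'
```

```text
clock: 18.15
tcp_pos: [0.5853, 0.0004, 0.1806]
orientation: [2.352, 2.081, 0.003]
contact_force: [-0.1, -1.1, 5.4]
grip_width: 0.0198
clock: 19.15
tcp_pos: [0.5841, 0.0005, 0.2638]
orientation: [-2.352, -2.081, 0.001]
contact_force: [0.2, 0.2, -0.3]
grip_width: 0.0199
t 19.15 tcp [5.841e+02 5.000e-01 2.638e+02] F [ 0.2  0.2 -0.3] M [ 0.04 -0.02 -0.03] w 0.0199 yaw x 83.0 tilt [-0.07 -0.01] q [-0.4   0.28  0.37  1.73 -0.11  1.15  1.45]
clock: 20.4
tcp_pos: [0.5852, 0.0003, 0.1806]
orientation: [2.352, 2.081, 0.002]
contact_force: [-1.2, -0.4, 5.8]
grip_width: 0.0201
```

```bash
python3 -m handwheel '0 0 -16 0 0 0 10;0 0 -32 0 0 0 10;0 0 -48 0 0 0 10;0 0 -64 0 0 0 10;0 0 -78 0 0 0 10;0 0 -85 0 0 0 10;0 0 -85 0 0 0 10;0 0 -95 0 0 0 10;0 0 -110 0 0 0 10;0 0 -130 0 0 0 10;0 0 -130 0 0 0 10'; python3 go.py 486.1,-199.9,310 486.1,-199.9,193.5
python3 - <<'E'
from h import *
s=grab_frame("side");L(s,"s20",270,60,110,200,3)
E
```

```text
clock: 21.78
tcp_pos: [0.5857, 0.0003, 0.3116]
orientation: [2.351, 2.08, 0.005]
contact_force: [0.5, -0.3, -1.4]
grip_width: 0.0203
t 21.775 tcp [5.857e+02 3.000e-01 3.116e+02] F [ 0.5 -0.3 -1.4] M [ 0.06 -0.04 -0.  ] w 0.0203 yaw x 82.99 tilt [0.22 0.03] q [-0.41  0.25  0.37  1.66 -0.1   1.24  1.43]
486.1,-199.9,310 -> [-210.9  -74.4    1.1]
486.1,-199.9,193.5 -> [-211.   -74.9  117.6]
```

View pics/s20.png

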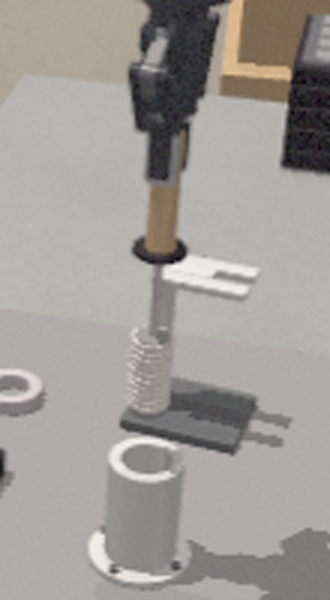

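```bash
python3 -m handwheel '-20 -7 0 0 0 0 10;-55 -20 0 0 0 0 10;-90 -32 0 0 0 0 10;-125 -44 0 0 0 0 10;-160 -56 0 0 0 0 10;-190 -67 0 0 0 0 10;-205 -72 0 0 0 0 10;-211 -74 0 0 0 0 10;-211 -74 30 0 0 0 10;-211 -74 60 0 0 0 10;-211 -74 90 0 0 0 10;-211 -74 105 0 0 0 10'; python3 -m handwheel '0 0 6 0 0 0 10;0 0 11 0 0 0 10;0 0 11 0 0 0 10;0 0 11 0 0 0 10';python3 go.py 485.6,-199.8,193 557.1,-208.6,193
python3 - <<'E'
from h import *
t=grab_frame("top");s=grab_frame("side")
L(t,"t21",345,200,110,90,6)
L(s,"s21",310,40,120,170,3)
E
```

```text
clock: 23.32
tcp_pos: [0.485, -0.1986, 0.2028]
orientation: [-2.349, -2.082, 0.002]
contact_force: [-0.1, -0.3, -0.5]
grip_width: 0.0199
clock: 23.82
tcp_pos: [0.4858, -0.2001, 0.1941]
orientation: [2.352, 2.081, 0.001]
contact_force: [0.9, -0.4, -0.8]
grip_width: 0.0202
t 23.825 tcp [ 485.8 -200.1  194.1] F [ 0.9 -0.4 -0.8] M [ 0.   -0.01 -0.03] w 0.0202 yaw x 83.0 tilt [ 0.07 -0.01] q [-0.13  0.26  0.48  1.95 -0.14  0.97  1.87]
485.6,-199.8,193 -> [ 0.3 -0.2  1.1]
557.1,-208.6,193 -> [ 0.3 71.8  1.2]
```

View pics/s21.png

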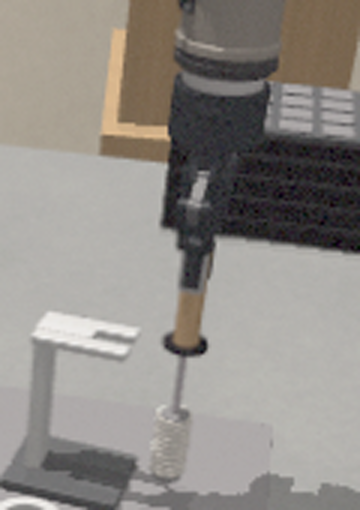

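```bash
python3 -m handwheel '0 12 0 0 0 0 10;0 24 0 0 0 0 10;0 36 0 0 0 0 10;0 48 0 0 0 0 10;0 60 0 0 0 0 10;0 68 0 0 0 0 10;0 72 0 0 0 0 10;0 72 0 0 0 0 10;0 72 0 0 0 0 10';python3 go.py 557.1,-208.6,187.6
python3 - <<'E'
from h import *
t=grab_frame("top");s=grab_frame("side")
L(t,"t22",345,200,110,90,6)
L(s,"s22",310,100,70,110,5)
E
```

```text
clock: 25.05
tcp_pos: [0.5564, -0.2088, 0.1935]
orientation: [-2.353, -2.081, 0.0]
contact_force: [0.5, -0.4, -1.3]
grip_width: 0.0205
t 25.05 tcp [ 556.4 -208.8  193.5] F [ 0.5 -0.4 -1.3] M [-0.02  0.02 -0.05] w 0.0205 yaw x 82.98 tilt [-0.02  0.01] q [-0.11  0.38  0.47  1.79 -0.2   1.02  1.89]
557.1,-208.6,187.6 -> [0.3 0.7 5.9]
```

View pics/s22.png

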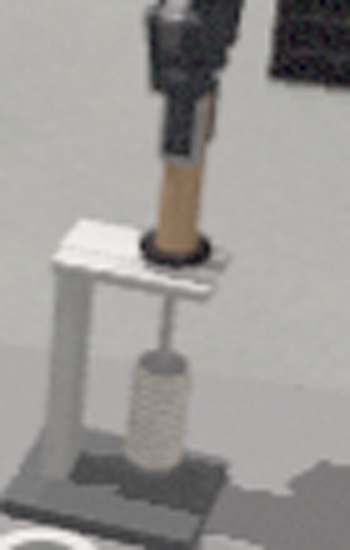

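View pics/t22.png

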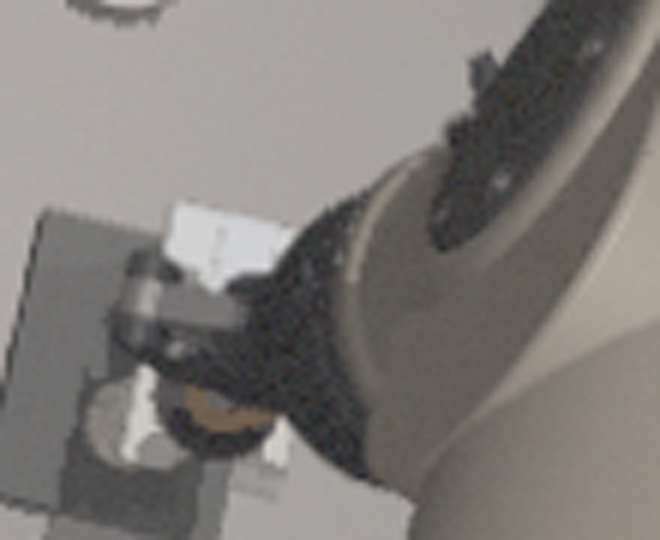

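Stem in the slot, collar still just above the fork. Now I'll lower 5–6 mm and feel for the fork.

```bash
python3 -m handwheel '0 0.5 2 0 0 0 10;0 0.5 4 0 0 0 10;0 0.5 5 0 0 0 10;0 0.5 5 0 0 0 10;0 0.5 5 0 0 0 10';python3 -m handwheel '0 0 1 0 0 0 10;0 0 1 0 0 0 10'; python3 -m handwheel '0 0 0.5 0 0 0 10;0 0 0.5 0 0 0 10'
```

```text
clock: 25.78
tcp_pos: [0.5573, -0.2088, 0.1885]
orientation: [-2.353, -2.082, 0.0]
contact_force: [0.8, -0.4, -1.3]
grip_width: 0.0204
clock: 26.02
tcp_pos: [0.5575, -0.2089, 0.1877]
orientation: [2.353, 2.081, 0.0]
contact_force: [-0.4, -0.1, 0.6]
grip_width: 0.0202
clock: 26.28
tcp_pos: [0.5576, -0.209, 0.1876]
orientation: [2.353, 2.081, 0.001]
contact_force: [-1.4, 0.7, 5.4]
grip_width: 0.0203
```

```bash
python3 -m handwheel '0 0 0 0 0 0 26;0 0 0 0 0 0 30;0 0 0 0 0 0 40;0 0 0 0 0 0 60;0 0 0 0 0 0 85;0 0 0 0 0 0 85;0 0 0 0 0 0 85;0 0 0 0 0 0 85;0 0 0 0 0 0 85'; python3 -m handwheel '0 0 -20 0 0 0 85;0 0 -50 0 0 0 85;0 0 -80 0 0 0 85;0 0 -110 0 0 0 85;0 0 -140 0 0 0 85;60 -60 -150 0 0 0 85;120 -60 -150 0 0 0 85;180 -60 -150 0 0 0 85;180 -60 -150 0 0 0 85'
python3 - <<'E'
from h import *
t=grab_frame("top");s=grab_frame("side")
L(t,"t23",230,210,190,110,4,1)
L(s,"s23",290,105,80,150,4,1)
E
```

```text
clock: 27.4
tcp_pos: [0.5573, -0.2088, 0.187]
orientation: [-2.353, -2.082, -0.0]
contact_force: [1.1, -0.5, -0.4]
grip_width: 0.0852
clock: 28.52
tcp_pos: [0.5197, -0.0175, 0.337]
orientation: [-2.344, -2.09, -0.002]
contact_force: [-0.0, -0.9, 0.7]
grip_width: 0.0853
```

View pics/t23.png

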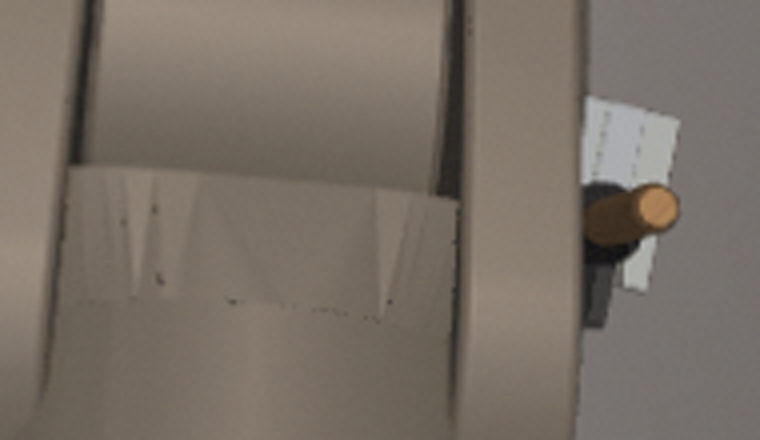

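View pics/s23.png

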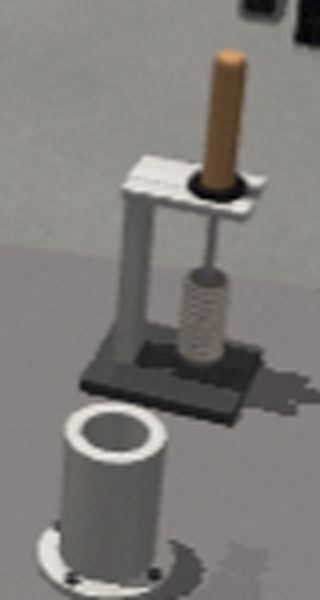

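Run:
```python
from h import *
s=grab_frame("side"); a=cv2.cvtColor(cv2.imread("pics/side0.png"),4).astype(int); d=np.abs(a-s["pixels"]).max(2)>45
d[:100]=0
n,l,st,c=cv2.connectedComponentsWithStats(d.astype(np.uint8)); print([tuple(x) for x in st[1:] if x[4]>3])
from bench import workorder
print(workorder.hand_in())
```

```text
[(np.int32(350), np.int32(100), np.int32(12), np.int32(10), np.int32(109)), (np.int32(557), np.int32(190), np.int32(3), np.int32(21), np.int32(48)), (np.int32(385), np.int32(233), np.int32(150), np.int32(46), np.int32(3332))]
the job is handed in; nothing more can be done
None
```

I scrubbed the wide-bore housing with three full strokes, hung the brush back in its fork, and handed the job in at about 29 s of the 64 s allowed.

**Strokes:** each one touched the bore floor, with about 5 N at TCP z 180.6 mm, which is the height I predicted. The first two came back up until the tip was about 9 mm below the mouth. The third paused at the same commanded height and then went straight out.

**Rehanging:** the collar touched the fork at 5 N with the TCP at (557.6, -209.0, 187.6) mm. At the original grasp it was (557.1, -208.6, 187.6) mm.

**Last checks:**
- After I withdrew the open gripper, the brush in both views was within about half a pixel (about 1 mm) of where it first hung.
- Comparing the side picture with the first one showed only the arm, the gripper and the arm's shadow as changed. Both housings, the tray, ring and caliper were unmoved.
- The arm blocked most of the top view at the end, so the housings and bystanders were checked in the side view only.

**One disagreement:** the fingertips looked about 25 mm higher in the pictures than the reported TCP. I never explained this. I worked around it by gripping at a depth safe either way and measuring everything from the grasp, and the floor and fork contacts then came exactly where expected.

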